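# Turn round a row of seed jars

### The arm

A 6-joint arm with a two-finger parallel gripper is mounted at the origin on the work surface. World frame = base frame: x ahead of the robot, y to its left, z up, the work surface at z = 0. Lengths are in m, angles in degrees, forces in N, time in s.
With the tool pointing down it reaches from about 0.25 to 0.725 m from the base axis. Payload 9.7 kg.
Tool frame: the origin (TCP) lies midway between the tips of the shut fingers; the grasp point (between the pads) lies 19 mm behind it; z points along the fingers, y is the line along which they close (so a half turn about z gives the same grasp; the last joint's range is limited). The gripper opens to 85 mm and grips with 20 to 120 N. Pads are 22 mm wide; open, the fingers measure 114 mm over their backs; the gripper's body (76 mm by 85 mm) begins 54 mm behind the grasp point. The pads swing forward as they close: fully open they stand 13 mm farther back than shut.
Start: joints at [65.031, 4.979, 10.078, 95.1, 0, 90], TCP at [0.232, 0.499, 0.231] pointing down, gripper open.
Joint ranges: [-179.16, 179.16], [-48.56, 103.87], [-65.8, 70.77], [-126.05, 130.52], [-82.76, 87.17], [-180, 180]. Speed limits (degrees/s): [127.2, 127.2, 147.25, 180, 180, 180].

### API

Orientations are given as [roll, pitch, yaw] about the fixed x, y, z axes, in that order (R = Rz(yaw) Ry(pitch) Rx(roll)).
In Python, from workcell import bot gives the robot as it stands.
- The arm moves only by the shell command python3 -m crank 'ROWS' [FORCE]. ROWS is JSON, a list of rows, each an object with "gripper": the finger opening in mm, from 0 to 85.4; "travel": the shift along the tool's x, y, z in mm, a list of three; "twist": the turn, a rotation vector about the tool's x, y, z in rad, a list of three. In form: [{"gripper": gripper, "travel": [tx, ty, tz], "twist": [rx, ry, rz]}, ...]. A call has 1 to 12 rows; each row shifts and turns the commanded pose from where the row before left it, along the tool's axes as they then stand; what a row does not reach is not made up. A row lasts 1/8 s, in which the tool goes at most 62.5 mm and 10.7 degrees, less where a joint would pass 70% of its speed; a pose out of reach is approached as far as the arm can. A call is refused whole if a number of a shift passes 62.5 or a number of a turn 0.188, either way. A call with a gripper value outside its range is refused whole. The fingers move at their own pace and stop on an object; FORCE is the grip in N (left out, the last holds). Time passes only in rows, so rows that do not move let the fingers close. It gives the time, the measured TCP pose, the force, the opening and the grip force at its end, in the units of the state.
- bot.get_obs(): the state, without advancing time (a new reading comes with each control period).
- bot.camera(name): name is "scene" or "top"; returns the picture (384x512x3 uint8, red, green, blue); there is no depth.
- bot.calibration(name): a dict with "vfov" (degrees; the focal length in pixels is half the picture's height over the tangent of half this angle, whatever the lens; pixels are square), "cx", "cy" (the principal point, pixels), "camera_from_world" (4x4, takes a point from world to camera coordinates). Camera axes: x right, y down, z forward; pixel columns grow to the right and rows downward; lengths in m; the calibration is good to about 2 mm. A picture is of the moment at which its call begins. calibration takes no time and is no camera call.
- bot.job_done(): hands the job in; it is judged then, once.
The state is a dict: "time": time; "q": joint angles; "qd": joint speeds; "joint_efforts": joint torques, N m; "ee_pos": TCP position; "tcp_rot": TCP orientation; "wrist_force": force on the tool from outside, world axes, zero at the start; "torque": the same for the moment, N m; "opening": finger opening in m; "grasp_force": force on a finger pad.
Only numpy, scipy, OpenCV 4.12 (cv2) and the standard library are available. Lean on these libraries where they do the work, as an engineer would, in place of code of your own. Each camera call takes 0.05 s, during which the arm holds its last target. There are 200 camera calls.

### The job

Move the four seed jars from the wooden carrier into the metal rack, one to a bay and in reverse order: the jar next to the carrier's handle goes into the bay farthest from the metal rack's handle, and so on, until the jar farthest from the carrier's handle stands next to the rack's handle. They are glass: set each down gently, standing upright on the floor of its bay, and do not drop or tip any.

Things in the scene. Friction and masses are not known exactly. Their poses are not given: they have to be found in the camera images.
- carrier: Wooden carrier, fixed to the bench, 367 mm long, 122 mm deep. Four 76 x 76 mm bays in a row along y, centres at x = 0, y = +123, +41, -41, -123 mm; floor 6 mm and wall tops 18 mm above the table, walls 6 mm thick. Dark loop handle 50 mm high at the +y end (y = 184 mm). Ledge 34 mm wide along its -x side. Origin: middle of the row, on the table.
- rack: Grey painted metal rack, fixed to the bench, 367 mm long, 88 mm deep, empty at the start. Four 76 x 76 mm bays in a row along y, centres at x = 0, y = +123, +41, -41, -123 mm; floor 6 mm and wall tops 18 mm above the table, walls 6 mm thick. Dark loop handle 50 mm high at the +y end (y = 184 mm). Origin: middle of the row, on the table.
- slim (a point): Amber glass seed jar with black closure, rigid, 130 to 360 g. The slim round one: 40 mm diameter, 78 mm tall (straight sides all the way up). This point is its centre, half-way up, on its axis; grip it 45 to 50 mm above its foot to stay clear of its neighbours. Starts upright on the floor of one of the carrier's bays, in the middle of it, any of the four.
- wide (a point): Amber glass seed jar with black closure, rigid, 130 to 360 g. The wide, low round one: 58 mm diameter, 68 mm tall (straight sides all the way up). This point is its centre, half-way up, on its axis; grip it 45 to 50 mm above its foot to stay clear of its neighbours. Starts upright on the floor of one of the carrier's bays, in the middle of it, any of the four.
- square (a point): Amber glass seed jar with black closure, rigid, 130 to 360 g. The square one: 46 x 46 mm, glass 60 mm tall, a round cap of 36 mm diameter on top, 74 mm tall in all. This point is its centre, half-way up, on its axis; grip it 45 to 50 mm above its foot to stay clear of its neighbours. Starts upright on the floor of one of the carrier's bays, in the middle of it, any of the four, its faces parallel to the bay's walls; its x axis is the carrier's x axis at the start.
- stopper (a point): Amber glass seed jar with black closure, rigid, 130 to 360 g. The one with a ball stopper: round glass 50 mm diameter and 60 mm tall, above it a black 20 mm ball on a 14 mm neck (fast in the glass), 78 mm tall in all. This point is its centre, half-way up, on its axis; grip it 45 to 50 mm above its foot to stay clear of its neighbours. Starts upright on the floor of one of the carrier's bays, in the middle of it, any of the four.
- card_slim: Paper card 28 x 48 x 3 mm fixed on the carrier's front ledge, 61 mm in front (-x of the carrier) of the bay in which the slim jar stands at the start; shows a small black disc (12 mm). It stays there and so keeps the record of that jar's first place. Origin: centre of its underside.
- card_wide: Paper card 28 x 48 x 3 mm fixed on the carrier's front ledge, 61 mm in front (-x of the carrier) of the bay in which the wide jar stands at the start; shows a large black disc (24 mm). It stays there and so keeps the record of that jar's first place. Origin: centre of its underside.
- card_square: Paper card 28 x 48 x 3 mm fixed on the carrier's front ledge, 61 mm in front (-x of the carrier) of the bay in which the square jar stands at the start; shows a black square (20 mm). It stays there and so keeps the record of that jar's first place. Origin: centre of its underside.
- card_stopper: Paper card 28 x 48 x 3 mm fixed on the carrier's front ledge, 61 mm in front (-x of the carrier) of the bay in which the jar with the ball stopper stands at the start; shows a black ring with a dot in it (22 mm). It stays there and so keeps the record of that jar's first place. Origin: centre of its underside.
Things that resemble listed ones, but are neither listed nor needed, are in the scene too. What is shaped like the part that bears wide but turquoise is not meant.

How it is judged:
By the outcome, as a careful person would: the job done as asked, in the order asked, and still so for the second after the job is handed in, with the robot touching nothing.
It also fails if it takes over 88 s, if anything falls off the work surface, if the arm or the gripper's body presses on something with over 40 N, if the wrist force passes 120 N, or if a joint passes its speed limit or range.

## Working session

There is one attempt and no reset: what is moved stays moved. The work goes in short steps, Python scripts to look and compute and a shell command to move; the robot and the scene stay as the last step left them, time stands still between calls to the robot, and variables do not carry over. Pictures are saved under pics/ and viewed, at most 14 in all, crops included, and the job is handed in when it is done.

```bash
mkdir -p pics; ls; python3 - <<'E'
from workcell import bot
import cv2
for n in("scene","top"):
    cv2.imwrite(f"pics/{n}0.png",bot.camera(n)[:,:,::-1]); print(n,bot.calibration(n))
print(bot.get_obs())
E
```

```text
pics
scene {'vfov': 51.56995261009203, 'cx': 267.696678145356, 'cy': 195.64147689111797, 'camera_from_world': array([[-0.07207255,  0.99733764, -0.01109832,  0.07262143],
       [ 0.66223058,  0.03952949, -0.74825669, -0.30260246],
       [-0.74582585, -0.06127841, -0.66331648,  1.26296155],
       [ 0.        ,  0.        ,  0.        ,  1.        ]])}
top {'vfov': 56.98148006921283, 'cx': 261.98652643245686, 'cy': 185.78690225791547, 'camera_from_world': array([[-0.01971214, -0.9996796 , -0.01587858,  0.00815015],
       [-0.98936253,  0.02179323, -0.1438292 ,  0.57207787],
       [ 0.14412916,  0.01287449, -0.98947513,  0.64403552],
       [ 0.        ,  0.        ,  0.        ,  1.        ]])}
{'time': 0.1, 'q': array([6.50299568e+01, 5.00788714e+00, 1.00385630e+01, 9.50983477e+01,
       6.23180629e-04, 8.99992398e+01]), 'qd': array([ 0.03521148, -0.1026128 ,  0.07261686,  0.07937764, -0.02928259,
       -0.05157379]), 'joint_efforts': array([-1.39580057e-03, -5.21561909e+01,  4.65652370e+01,  1.60317449e-02,
       -5.71543512e-05,  3.40433098e-05]), 'ee_pos': array([0.23209242, 0.49841133, 0.23065069]), 'tcp_rot': array([-1.79932328e+02, -6.24078069e-04,  1.55030716e+02]), 'wrist_force': array([ 0.11574917, -0.06894029,  0.90438228]), 'torque': array([-0.02395981, -0.02178331, -0.06103775]), 'grasp_force': 0.0, 'opening': 0.08546666641029547}
```

View pics/top0.png

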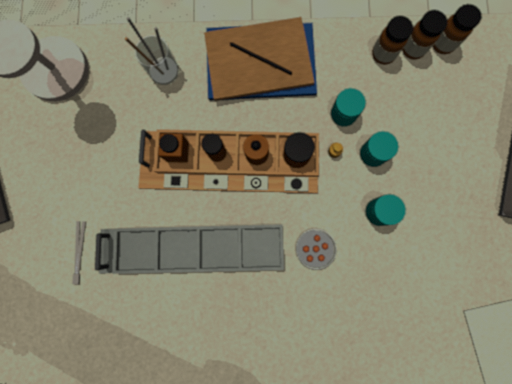

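View pics/scene0.png

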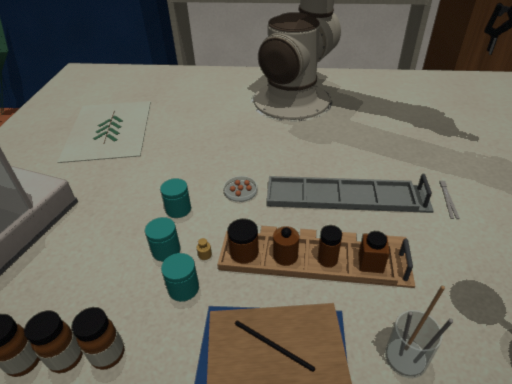

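Top view: carrier handle at left (+y) at (146,150), jars from the handle: square (173,147), slim (213,148), stopper (256,149), wide (299,150), with the cards agreeing. The rack is at (190,250) with its handle at left (103,250). The scene view gives the same order.

```bash
cat > h.py <<'E'
import numpy as np, cv2
from workcell import bot
def ray(n,uv,z):
    c=bot.calibration(n); f=192/np.tan(np.radians(c["vfov"]/2)); M=np.array(c["camera_from_world"])
    uv=np.atleast_2d(uv).astype(float)
    d=np.c_[(uv[:,0]-c["cx"])/f,(uv[:,1]-c["cy"])/f,np.ones(len(uv))]@M[:3,:3]
    o=-M[:3,:3].T@M[:3,3]
    return o+d*((z-o[2])/d[:,2])[:,None]
def proj(n,P):
    c=bot.calibration(n); f=192/np.tan(np.radians(c["vfov"]/2)); M=np.array(c["camera_from_world"])
    p=np.atleast_2d(P)@M[:3,:3].T+M[:3,3]
    return p[:,:2]/p[:,2:]*f+[c["cx"],c["cy"]]
E
python3 - <<'E'
from h import *
t=cv2.imread("pics/top0.png"); s=cv2.imread("pics/scene0.png")
cv2.imwrite("pics/tc.png",cv2.resize(t[125:275,95:325],None,fx=3.4,fy=3.4,interpolation=cv2.INTER_CUBIC))
cv2.imwrite("pics/sc.png",cv2.resize(s[170:290,210:440],None,fx=3.4,fy=3.4,interpolation=cv2.INTER_CUBIC))
hsv=cv2.cvtColor(t,cv2.COLOR_BGR2HSV)
for p in[(160,265),(190,260),(190,180),(120,250),(230,250)]: print(p,hsv[p[1],p[0]])
# cards: bright blobs on the ledge
for n,im,(x0,y0,x1,y1) in(("top",t,(135,170,325,195)),):
    m=np.zeros(im.shape[:2],np.uint8); h=cv2.cvtColor(im,cv2.COLOR_BGR2HSV)
    m[y0:y1,x0:x1]=((h[y0:y1,x0:x1,1]<70)&(h[y0:y1,x0:x1,2]>120))*255
    k,l,st,ce=cv2.connectedComponentsWithStats(m)
    for i in range(1,k):
        if st[i,4]>60: print(st[i],ce[i])
E
```

```text
(160, 265) [39 20 88]
(190, 260) [ 43  20 112]
(190, 180) [ 16 137 151]
(120, 250) [39 21 87]
(230, 250) [ 43  17 108]
[135 170 190  25 885] [220.56158192 189.38418079]
[164 174  24  14 227] [175.45814978 180.49779736]
[204 175  24  14 302] [215.47019868 181.41059603]
[244 176  24  14 220] [255.55       182.41363636]
[284 177  11  14 103] [288.21359223 183.47572816]
[298 177  10  14 100] [303.76 183.39]
```

View pics/tc.png

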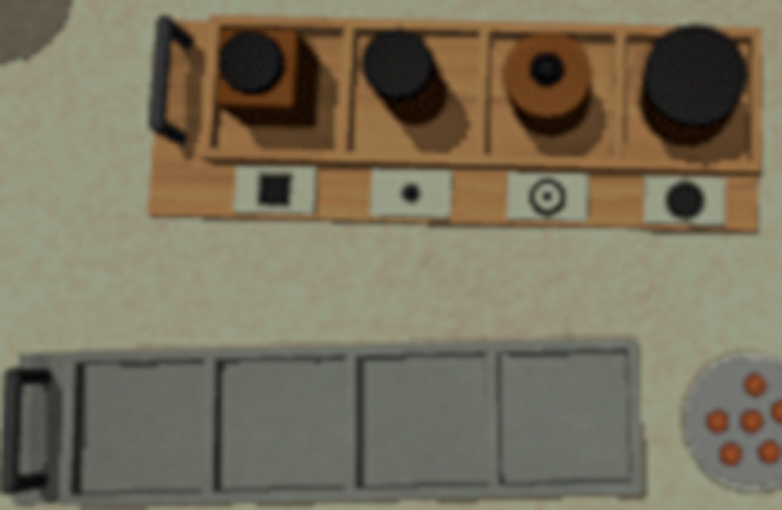

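View pics/sc.png

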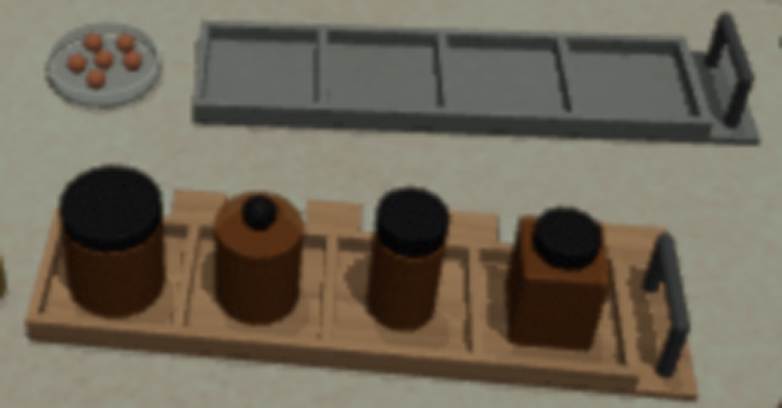

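Crops: jars in carrier caps at crop px (250,62), (398,64), (547,68), (695,76); rack dividers at (213,427), (354,423), (494,418); card glyphs at (275,190)…(685,200).

```bash
python3 - <<'E'
from h import *
np.set_printoptions(precision=4,suppress=True)
T=lambda a:(np.array(a)+.5)/3.4-.5+[95,125]
S=lambda a:(np.array(a)+.5)/3.4-.5+[210,170]
g=lambda a:np.degrees(np.arctan2(a[0,1]-a[-1,1],a[0,0]-a[-1,0]))-90
def show(k,P): print(k,P.round(4).tolist(),"yaw",g(P).round(2),"steps",np.linalg.norm(np.diff(P,axis=0),axis=1))
for k,uv,z in [("capssq",[[250,62]],.080),("slim",[[398,64]],.084),("ball",[[547,68]],.074),("wide",[[695,76]],.074)]: print("top",k,ray("top",T(uv),z))
for k,uv,z in [("capssq",[[568,238]],.080),("slim",[[413,209]],.084),("ball",[[260,211]],.074),("wide",[[111,198]],.074)]: print("scene",k,ray("scene",S(uv),z))
show("cards",ray("top",T([[275,190],[411,193],[547,196],[685,200]]),.009))
show("cdiv",ray("top",T([[349,92],[488,96],[621,100]]),.018))
show("rdiv",ray("top",T([[213,427],[354,423],[494,418]]),.018))
show("rackin top",ray("top",T([[145,360],[285,358],[425,354],[565,350]]),.018))
show("rackin bot",ray("top",T([[145,493],[285,490],[425,487],[565,484]]),.018))
show("rdiv scene",ray("scene",S([[565,78],[440,72],[320,68]]),.018))
# subpixel: grey rack mask in top, straight edge of the table-contrast
E
```

```text
top capssq [[0.6514 0.1694 0.08  ]]
top slim [[0.6472 0.0872 0.084 ]]
top ball [[0.6457 0.0064 0.074 ]]
top wide [[ 0.6392 -0.075   0.074 ]]
scene capssq [[0.6559 0.1708 0.08  ]]
scene slim [[0.6437 0.0901 0.084 ]]
scene ball [[0.6408 0.0085 0.074 ]]
scene wide [[ 0.6361 -0.0737  0.074 ]]
cards [[0.5916, 0.173, 0.009], [0.5879, 0.0911, 0.009], [0.5843, 0.0096, 0.009], [0.5801, -0.0727, 0.009]] yaw -2.68 steps [0.082  0.0816 0.0824]
cdiv [[0.6487, 0.127, 0.018], [0.6442, 0.0436, 0.018], [0.6399, -0.0358, 0.018]] yaw -3.07 steps [0.0835 0.0796]
rdiv [[0.4523, 0.2044, 0.018], [0.453, 0.1228, 0.018], [0.4543, 0.0421, 0.018]] yaw 0.7 steps [0.0816 0.0808]
rackin top [[0.4915, 0.2451, 0.018], [0.491, 0.1633, 0.018], [0.4917, 0.0818, 0.018], [0.4924, 0.0005, 0.018]] yaw 0.2 steps [0.0818 0.0815 0.0813]
rackin bot [[0.4158, 0.2427, 0.018], [0.416, 0.1622, 0.018], [0.4162, 0.0819, 0.018], [0.4164, 0.0019, 0.018]] yaw 0.14 steps [0.0805 0.0803 0.08  ]
rdiv scene [[0.4546, 0.2056, 0.018], [0.4534, 0.1231, 0.018], [0.454, 0.043, 0.018]] yaw -0.2 steps [0.0824 0.0802]
```

```bash
cat >> h.py <<'E'
from scipy.spatial.transform import Rotation as Ro
def plan(goal,yaw,n,nt,start=None):
    "per-row tool-axis shift for a straight world path; turn spread over first nt rows"
    o=bot.get_obs(); R=Ro.from_euler("xyz",o["tcp_rot"],degrees=True)
    G=Ro.from_euler("xyz",[180,0,yaw],degrees=True)
    w=(R.inv()*G).as_rotvec(); d=(np.array(goal)-o["ee_pos"])/n*1e3
    for i in range(n):
        print(R.inv().apply(d).round(1).tolist(), (w/nt).round(4).tolist() if i<nt else 0)
        if i<nt: R=R*Ro.from_rotvec(w/nt)
E
python3 -c "
from h import *
plan([.6518,.1707,.14],87.3,12,7)"
```

```text
[-43.2, -10.0, 7.6] [-0.0001, 0.0001, 0.1689]
[-44.3, -2.6, 7.6] [-0.0001, 0.0001, 0.1689]
[-44.1, 4.9, 7.6] [-0.0001, 0.0001, 0.1689]
[-42.7, 12.2, 7.6] [-0.0001, 0.0001, 0.1689]
[-40.0, 19.2, 7.6] [-0.0001, 0.0001, 0.1689]
[-36.2, 25.7, 7.6] [-0.0001, 0.0001, 0.1689]
[-31.4, 31.4, 7.6] [-0.0001, 0.0001, 0.1689]
[-25.6, 36.2, 7.6] 0
[-25.6, 36.2, 7.6] 0
[-25.6, 36.2, 7.6] 0
[-25.6, 36.2, 7.6] 0
[-25.6, 36.2, 7.6] 0
```

```bash
python3 -m crank '[{"gripper":85,"travel":[-43,-10,7.6],"twist":[0,0,0.169]},{"gripper":85,"travel":[-44,-3,7.6],"twist":[0,0,0.169]},{"gripper":85,"travel":[-44,5,7.6],"twist":[0,0,0.169]},{"gripper":85,"travel":[-43,12,7.6],"twist":[0,0,0.169]},{"gripper":85,"travel":[-40,19,7.6],"twist":[0,0,0.169]},{"gripper":85,"travel":[-36,26,7.6],"twist":[0,0,0.169]},{"gripper":85,"travel":[-31,31,7.6],"twist":[0,0,0.169]},{"gripper":85,"travel":[-26,36,7.6],"twist":[0,0,0]},{"gripper":85,"travel":[-26,36,7.6],"twist":[0,0,0]},{"gripper":85,"travel":[-26,36,7.6],"twist":[0,0,0]},{"gripper":85,"travel":[-26,36,7.6],"twist":[0,0,0]},{"gripper":85,"travel":[0,0,0],"twist":[0,0,0]}]' 50
python3 -c "
from h import *
plan([.6518,.1707,.14],87.3,1,1)"
```

```text
time: 1.6
ee_pos: [0.6159, 0.1943, 0.1456]
tcp_rot: [-179.9, 0.1, 87.1]
wrist_force: [-0.6, 0.8, 0.1]
opening: 0.085
grasp_force: 0.0
[-21.8, 37.1, 5.5] [-0.0023, 0.0013, -0.004]
```

```bash
python3 -m crank '[{"gripper":85,"travel":[-11,18.5,5],"twist":[0,0,-0.004]},{"gripper":85,"travel":[-11,18.5,10],"twist":[0,0,0]},{"gripper":85,"travel":[0,0,25],"twist":[0,0,0]},{"gripper":85,"travel":[0,0,0],"twist":[0,0,0]}]'
python3 -c "
from h import *
plan([.6518,.1707,.034],87.3,1,1)
s=bot.camera('scene')[:,:,::-1];t=bot.camera('top')[:,:,::-1]
a=cv2.resize(s[150:300,250:450],(800,600));b=cv2.resize(t[60:210,90:290],(800,600))
cv2.imwrite('pics/g1.png',cv2.resize(np.hstack([a,b]),(800,300)))"
```

```text
time: 2.1
ee_pos: [0.65, 0.1724, 0.1049]
tcp_rot: [-179.8, 0.1, 87.5]
wrist_force: [0.1, -0.2, 0.9]
opening: 0.0853
grasp_force: 0.0
[-1.5, 2.2, 70.9] [-0.004, 0.0013, 0.003]
```

View pics/g1.png

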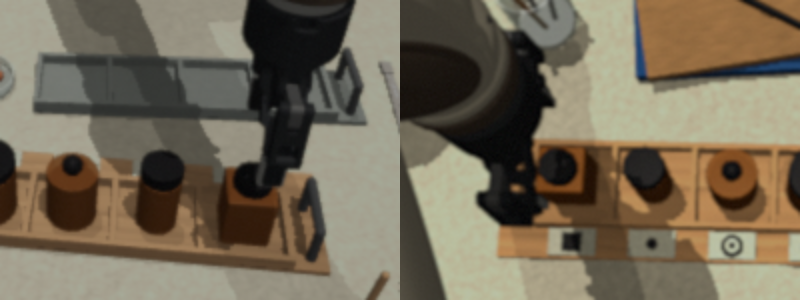

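Scene (left half): finger tip at about full-image px (387,241), cap at (377,240). The gripper appears left of the square jar in the top view; I check by projecting whether that's just parallax.

```bash
python3 -c "
from h import *
for dz in (.0,.013):
  for dx in(.043,.057,-.043,-.057):
    P=[.65+dx,.1724-dx*.05,.105+dz]; print(dx,dz,proj('scene',P).round(),proj('top',P).round())
print(proj('scene',[.6518,.1707,.08]),proj('top',[.6518,.1707,.08]))"
```

```text
0.043 0.0 [[382. 246.]] [[164. 117.]]
0.057 0.0 [[383. 252.]] [[165. 110.]]
-0.043 0.0 [[378. 211.]] [[161. 163.]]
-0.057 0.0 [[377. 206.]] [[160. 171.]]
0.043 0.013 [[383. 241.]] [[162. 115.]]
0.057 0.013 [[384. 247.]] [[163. 107.]]
-0.043 0.013 [[379. 206.]] [[159. 162.]]
-0.057 0.013 [[378. 200.]] [[158. 170.]]
[[376.34712409 237.94590375]] [[167.4683727  142.66577212]]
```

```bash
python3 -c "
from h import *
s=bot.camera('scene')[:,:,::-1].copy();t=bot.camera('top')[:,:,::-1].copy()
a=cv2.convertScaleAbs(cv2.resize(s[175:275,335:415],(480,600),interpolation=cv2.INTER_CUBIC),alpha=1.8,beta=20);
cv2.imwrite('pics/g2.png',a)
b=cv2.convertScaleAbs(cv2.resize(t[80:180,110:230],(720,600),interpolation=cv2.INTER_CUBIC),alpha=1.8,beta=20)
cv2.imwrite('pics/g3.png',b)"
```

```text
(no output)
```

View pics/g2.png

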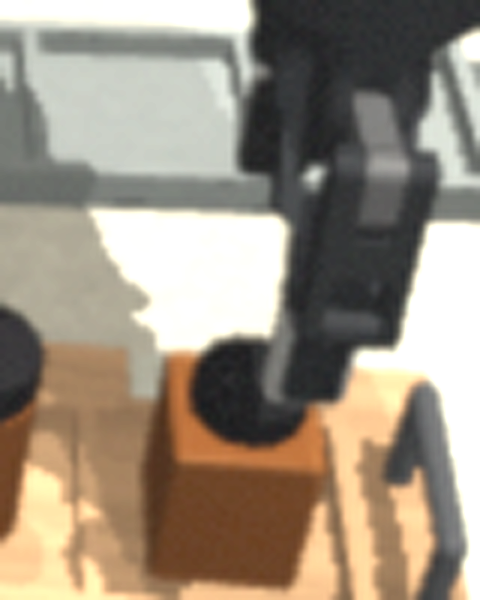

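View pics/g3.png

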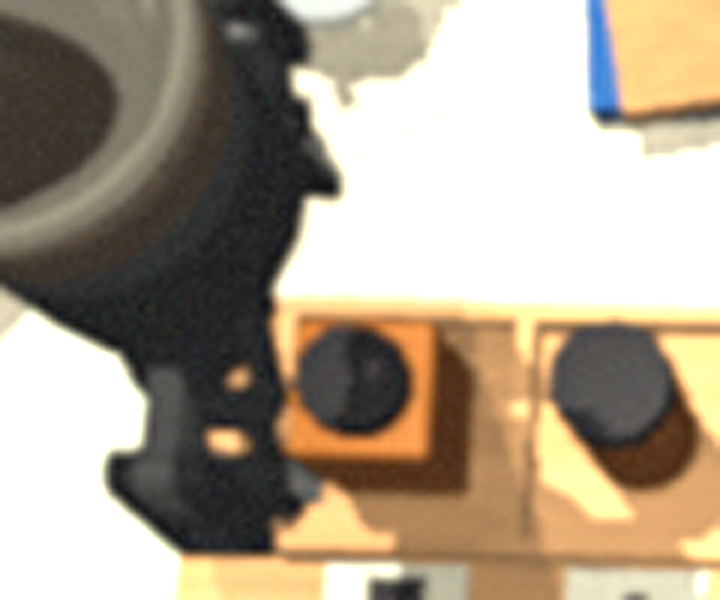

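Scene: finger tip centre ≈ (386,241), about 2–3 px (≈3 mm) further +y than projected; cap (377,240) where expected. The apparent gap in the top view is parallax. I shift y by about −3.5 mm and descend.

```bash
python3 -m crank '[{"gripper":85,"travel":[-3.5,2,15],"twist":[0,0,0]},{"gripper":85,"travel":[0,0,20],"twist":[0,0,0]},{"gripper":85,"travel":[0,0,20],"twist":[0,0,0]},{"gripper":85,"travel":[0,0,17],"twist":[0,0,0]},{"gripper":85,"travel":[0,0,0],"twist":[0,0,0]}]'
```

```text
time: 2.92
ee_pos: [0.6513, 0.1691, 0.0334]
tcp_rot: [-179.8, 0.1, 87.5]
wrist_force: [-1.0, 0.3, 0.8]
opening: 0.0849
grasp_force: 0.0
```

```bash
python3 -m crank '[{"gripper":60,"travel":[0,0,0],"twist":[0,0,0]},{"gripper":50,"travel":[0,0,0],"twist":[0,0,0]},{"gripper":40,"travel":[0,0,0],"twist":[0,0,0]},{"gripper":35,"travel":[0,0,0],"twist":[0,0,0]},{"gripper":35,"travel":[0,0,0],"twist":[0,0,0]},{"gripper":35,"travel":[0,0,0],"twist":[0,0,0]}]' 50
```

```text
time: 3.68
ee_pos: [0.653, 0.1696, 0.0369]
tcp_rot: [179.9, -0.0, 87.5]
wrist_force: [-1.5, -0.3, 4.8]
opening: 0.0454
grasp_force: 53.2
```

```bash
python3 -m crank '[{"gripper":35,"travel":[0,0,-10],"twist":[0,0,0]},{"gripper":35,"travel":[0,0,-25],"twist":[0,0,0]},{"gripper":35,"travel":[0,0,-30],"twist":[0,0,0]},{"gripper":35,"travel":[0,0,-25],"twist":[0,0,0]},{"gripper":35,"travel":[0,0,-10],"twist":[0,0,0]},{"gripper":35,"travel":[0,0,0],"twist":[0,0,0]}]'; python3 -c "
from h import *
plan([.4541,-.0015,.137],90.2,7,1)"
```

```text
time: 4.42
ee_pos: [0.6527, 0.1694, 0.1358]
tcp_rot: [180.0, -0.0, 87.5]
wrist_force: [-0.3, -0.6, -2.9]
opening: 0.0452
grasp_force: 52.3
[-25.6, -27.3, -0.2] [0.0005, -0.0001, -0.0475]
[-24.3, -28.5, -0.2] 0
[-24.3, -28.5, -0.2] 0
[-24.3, -28.5, -0.2] 0
[-24.3, -28.5, -0.2] 0
[-24.3, -28.5, -0.2] 0
[-24.3, -28.5, -0.2] 0
```

```bash
python3 -m crank '[{"gripper":35,"travel":[-13,-13,0],"twist":[0,0,-0.024]},{"gripper":35,"travel":[-25,-28,0],"twist":[0,0,-0.024]},{"gripper":35,"travel":[-28,-32,0],"twist":[0,0,0]},{"gripper":35,"travel":[-28,-32,0],"twist":[0,0,0]},{"gripper":35,"travel":[-28,-32,0],"twist":[0,0,0]},{"gripper":35,"travel":[-24,-30,0],"twist":[0,0,0]},{"gripper":35,"travel":[-16,-20,0],"twist":[0,0,0]},{"gripper":35,"travel":[-10,-12,0],"twist":[0,0,0]},{"gripper":35,"travel":[0,0,0],"twist":[0,0,0]},{"gripper":35,"travel":[0,0,0],"twist":[0,0,0]}]'; python3 -c "
from h import *
plan([.4541,-.0015,.037],90.2,1,1)"
```

```text
time: 5.68
ee_pos: [0.4535, -0.0018, 0.1354]
tcp_rot: [-180.0, -0.0, 90.2]
wrist_force: [0.3, 0.7, -2.4]
opening: 0.045
grasp_force: 52.5
[0.2, 0.7, 98.4] [-0.0, -0.0002, 0.0007]
```

```bash
python3 -m crank '[{"gripper":35,"travel":[0,0.5,15],"twist":[0,0,0]},{"gripper":35,"travel":[0,0,25],"twist":[0,0,0]},{"gripper":35,"travel":[0,0,25],"twist":[0,0,0]},{"gripper":35,"travel":[0,0,15],"twist":[0,0,0]},{"gripper":35,"travel":[0,0,8],"twist":[0,0,0]},{"gripper":35,"travel":[0,0,4],"twist":[0,0,0]},{"gripper":35,"travel":[0,0,0],"twist":[0,0,0]},{"gripper":35,"travel":[0,0,0],"twist":[0,0,0]}]'; python3 -c "
from h import *
s=bot.camera('scene')[:,:,::-1]
cv2.imwrite('pics/p1.png',cv2.resize(s[130:260,230:440],(800,495),interpolation=cv2.INTER_CUBIC))"
```

```text
time: 6.68
ee_pos: [0.4539, -0.0021, 0.0443]
tcp_rot: [179.9, 0.0, 90.2]
wrist_force: [0.9, -1.1, -3.0]
opening: 0.0453
grasp_force: 52.6
```

View pics/p1.png

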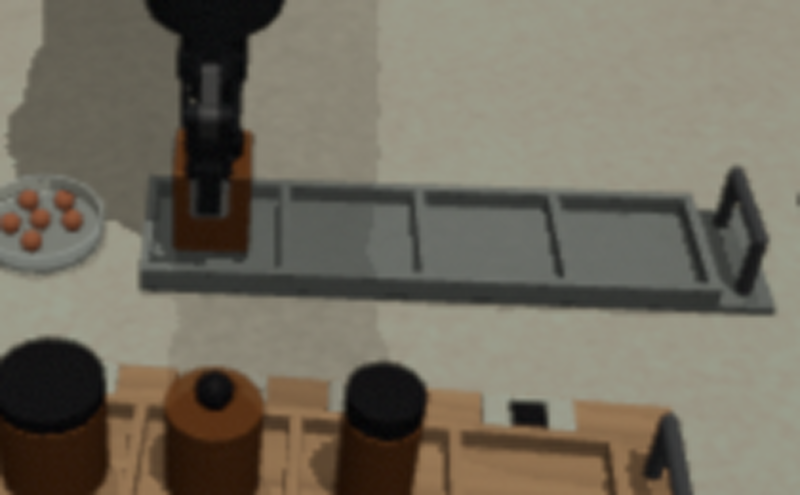

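Square jar is over the last bay, base between (175,250) and (245,250), centred between the walls. Lower slowly.

```bash
python3 -m crank '[{"gripper":35,"travel":[0,0,3],"twist":[0,0,0]},{"gripper":35,"travel":[0,0,2],"twist":[0,0,0]},{"gripper":35,"travel":[0,0,1],"twist":[0,0,0]},{"gripper":35,"travel":[0,0,0.5],"twist":[0,0,0]},{"gripper":35,"travel":[0,0,0],"twist":[0,0,0]},{"gripper":35,"travel":[0,0,0],"twist":[0,0,0]}]'
```

```text
time: 7.48
ee_pos: [0.4535, -0.0021, 0.0372]
tcp_rot: [180.0, -0.0, 90.2]
wrist_force: [-0.1, -0.1, -2.5]
opening: 0.045
grasp_force: 52.6
```

```bash
python3 -m crank '[{"gripper":35,"travel":[0,0,0.5],"twist":[0,0,0]},{"gripper":35,"travel":[0,0,0.5],"twist":[0,0,0]},{"gripper":35,"travel":[0,0,0.5],"twist":[0,0,0]},{"gripper":35,"travel":[0,0,0],"twist":[0,0,0]},{"gripper":35,"travel":[0,0,0],"twist":[0,0,0]}]'
```

```text
time: 8.1
ee_pos: [0.4535, -0.0021, 0.0368]
tcp_rot: [180.0, 0.0, 90.2]
wrist_force: [-4.6, -0.2, 9.5]
opening: 0.0454
grasp_force: 54.2
```

```bash
python3 -m crank '[{"gripper":50,"travel":[0,0,0],"twist":[0,0,0]},{"gripper":60,"travel":[0,0,0],"twist":[0,0,0]},{"gripper":75,"travel":[0,0,0],"twist":[0,0,0]},{"gripper":85,"travel":[0,0,0],"twist":[0,0,0]},{"gripper":85,"travel":[0,0,-15],"twist":[0,0,0]},{"gripper":85,"travel":[0,0,-30],"twist":[0,0,0]},{"gripper":85,"travel":[0,0,-40],"twist":[0,0,0]},{"gripper":85,"travel":[0,0,0],"twist":[0,0,0]}]'; python3 -c "
from h import *
plan([.6475,.0877,.115],87.4,6,1)
s=bot.camera('scene')[:,:,::-1]
cv2.imwrite('pics/p2.png',cv2.resize(s[130:260,230:440],(800,495),interpolation=cv2.INTER_CUBIC))"
```

```text
time: 9.1
ee_pos: [0.4552, -0.0021, 0.1247]
tcp_rot: [179.7, 0.0, 90.2]
wrist_force: [0.5, 0.2, -0.4]
opening: 0.085
grasp_force: 0.0
[14.8, 32.1, 1.8] [0.0059, -0.0001, 0.0494]
[16.4, 31.3, 1.6] 0
[16.4, 31.3, 1.6] 0
[16.4, 31.3, 1.6] 0
[16.4, 31.3, 1.6] 0
[16.4, 31.3, 1.6] 0
```

View pics/p2.png

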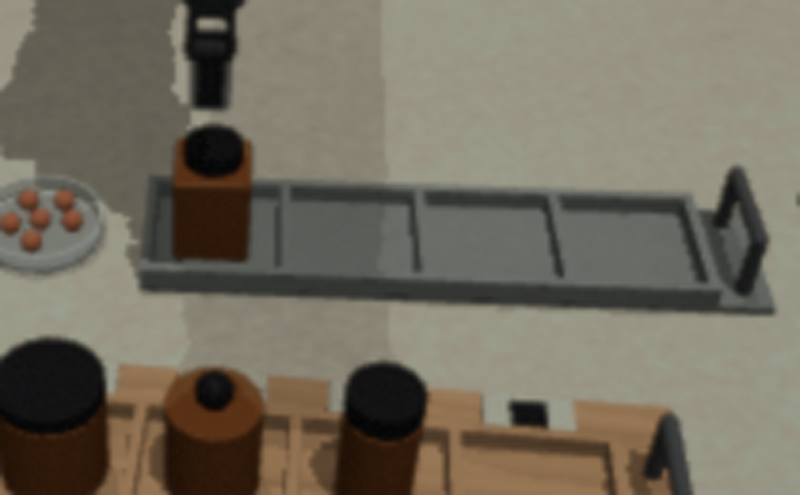

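Square jar stands upright and centred in the last bay, px (212,200) of the crop. Next: slim.

```bash
python3 -m crank '[{"gripper":85,"travel":[8,16,0],"twist":[0.003,0,0.025]},{"gripper":85,"travel":[15,31,0],"twist":[0.003,0,0.025]},{"gripper":85,"travel":[18,36,0],"twist":[0,0,0]},{"gripper":85,"travel":[18,36,0],"twist":[0,0,0]},{"gripper":85,"travel":[17,34,0],"twist":[0,0,0]},{"gripper":85,"travel":[13,24,0],"twist":[0,0,0]},{"gripper":85,"travel":[8,12,0],"twist":[0,0,0]},{"gripper":85,"travel":[0,0,0],"twist":[0,0,0]},{"gripper":85,"travel":[0,0,0],"twist":[0,0,0]}]'; python3 -c "
from h import *
plan([.6475,.0877,.034],87.4,1,1)"
```

```text
time: 10.28
ee_pos: [0.6453, 0.0874, 0.1192]
tcp_rot: [-179.6, 0.0, 87.4]
wrist_force: [-0.5, -0.8, -0.1]
opening: 0.0849
grasp_force: 0.0
[0.4, 2.8, 85.2] [-0.0072, 0.0004, -0.0007]
```

```bash
python3 -m crank '[{"gripper":85,"travel":[0,2,20],"twist":[0,0,0]},{"gripper":85,"travel":[0,0,25],"twist":[0,0,0]},{"gripper":85,"travel":[0,0,25],"twist":[0,0,0]},{"gripper":85,"travel":[0,0,15],"twist":[0,0,0]},{"gripper":85,"travel":[0,0,0],"twist":[0,0,0]},{"gripper":60,"travel":[0,0,0],"twist":[0,0,0]},{"gripper":45,"travel":[0,0,0],"twist":[0,0,0]},{"gripper":35,"travel":[0,0,0],"twist":[0,0,0]},{"gripper":30,"travel":[0,0,0],"twist":[0,0,0]},{"gripper":30,"travel":[0,0,0],"twist":[0,0,0]},{"gripper":30,"travel":[0,0,0],"twist":[0,0,0]},{"gripper":30,"travel":[0,0,0],"twist":[0,0,0]}]' 50
```

```text
time: 11.78
ee_pos: [0.6479, 0.0877, 0.0358]
tcp_rot: [-179.7, -0.0, 87.4]
wrist_force: [-1.4, -0.5, 6.4]
opening: 0.0391
grasp_force: 50.2
```

```bash
python3 -m crank '[{"gripper":30,"travel":[0,0,-10],"twist":[0,0,0]},{"gripper":30,"travel":[0,0,-25],"twist":[0,0,0]},{"gripper":30,"travel":[0,0,-30],"twist":[0,0,0]},{"gripper":30,"travel":[0,0,-25],"twist":[0,0,0]},{"gripper":30,"travel":[0,0,-10],"twist":[0,0,0]},{"gripper":30,"travel":[0,0,0],"twist":[0,0,0]}]'; python3 -c "
from h import *
plan([.4538,.0807,.137],90.2,7,1)"
```

```text
time: 12.52
ee_pos: [0.6483, 0.0876, 0.1349]
tcp_rot: [-179.7, 0.0, 87.4]
wrist_force: [-0.1, -0.4, -2.0]
opening: 0.0387
grasp_force: 50.7
[-2.3, -27.7, -0.1] [-0.0054, -0.0001, -0.0495]
[-0.9, -27.8, -0.3] 0
[-0.9, -27.8, -0.3] 0
[-0.9, -27.8, -0.3] 0
[-0.9, -27.8, -0.3] 0
[-0.9, -27.8, -0.3] 0
[-0.9, -27.8, -0.3] 0
```

```bash
python3 -m crank '[{"gripper":30,"travel":[-1,-13,0],"twist":[-0.003,0,-0.025]},{"gripper":30,"travel":[-1,-25,0],"twist":[-0.003,0,-0.025]},{"gripper":30,"travel":[-1,-32,0],"twist":[0,0,0]},{"gripper":30,"travel":[-1,-32,0],"twist":[0,0,0]},{"gripper":30,"travel":[-1,-32,0],"twist":[0,0,0]},{"gripper":30,"travel":[-1,-28,0],"twist":[0,0,0]},{"gripper":30,"travel":[-1,-20,0],"twist":[0,0,0]},{"gripper":30,"travel":[-1,-12,0],"twist":[0,0,0]},{"gripper":30,"travel":[0,0,0],"twist":[0,0,0]},{"gripper":30,"travel":[0,0,0],"twist":[0,0,0]}]'; python3 -c "
from h import *
plan([.4538,.0807,.0368],90.2,1,1)"
```

```text
time: 13.78
ee_pos: [0.4545, 0.0801, 0.1346]
tcp_rot: [-180.0, 0.0, 90.2]
wrist_force: [0.5, -0.6, -1.9]
opening: 0.039
grasp_force: 51.0
[0.6, -0.7, 97.8] [-0.0, 0.0, 0.0004]
```

Descend 95 mm, then creep to contact.

```bash
python3 -m crank '[{"gripper":30,"travel":[0.6,-0.7,15],"twist":[0,0,0]},{"gripper":30,"travel":[0,0,25],"twist":[0,0,0]},{"gripper":30,"travel":[0,0,25],"twist":[0,0,0]},{"gripper":30,"travel":[0,0,15],"twist":[0,0,0]},{"gripper":30,"travel":[0,0,9],"twist":[0,0,0]},{"gripper":30,"travel":[0,0,4],"twist":[0,0,0]},{"gripper":30,"travel":[0,0,2],"twist":[0,0,0]},{"gripper":30,"travel":[0,0,1],"twist":[0,0,0]},{"gripper":30,"travel":[0,0,1],"twist":[0,0,0]},{"gripper":30,"travel":[0,0,0],"twist":[0,0,0]},{"gripper":30,"travel":[0,0,0],"twist":[0,0,0]}]'
```

```text
time: 15.15
ee_pos: [0.4534, 0.0807, 0.038]
tcp_rot: [180.0, -0.0, 90.2]
wrist_force: [0.9, -0.8, -2.1]
opening: 0.0389
grasp_force: 51.0
```

```bash
python3 -m crank '[{"gripper":30,"travel":[0,0,0.8],"twist":[0,0,0]},{"gripper":30,"travel":[0,0,0.5],"twist":[0,0,0]},{"gripper":30,"travel":[0,0,0.5],"twist":[0,0,0]},{"gripper":30,"travel":[0,0,0.5],"twist":[0,0,0]},{"gripper":30,"travel":[0,0,0],"twist":[0,0,0]},{"gripper":30,"travel":[0,0,0],"twist":[0,0,0]}]'
```

```text
time: 15.9
ee_pos: [0.4534, 0.0807, 0.0358]
tcp_rot: [180.0, -0.0, 90.2]
wrist_force: [-2.4, -0.1, 2.7]
opening: 0.0393
grasp_force: 51.2
```

In contact (4.8 N above the hanging load). Release and retreat.

```bash
python3 -m crank '[{"gripper":44,"travel":[0,0,0],"twist":[0,0,0]},{"gripper":55,"travel":[0,0,0],"twist":[0,0,0]},{"gripper":70,"travel":[0,0,0],"twist":[0,0,0]},{"gripper":85,"travel":[0,0,0],"twist":[0,0,0]},{"gripper":85,"travel":[0,0,-15],"twist":[0,0,0]},{"gripper":85,"travel":[0,0,-30],"twist":[0,0,0]},{"gripper":85,"travel":[0,0,-40],"twist":[0,0,0]},{"gripper":85,"travel":[0,0,0],"twist":[0,0,0]}]'; python3 -c "
from h import *
plan([.6437,.0057,.121],87.4,6,1)
s=bot.camera('scene')[:,:,::-1]
cv2.imwrite('pics/p3.png',cv2.resize(s[130:260,230:440],(800,495),interpolation=cv2.INTER_CUBIC))"
```

```text
time: 16.9
ee_pos: [0.4551, 0.081, 0.1247]
tcp_rot: [179.7, -0.1, 90.2]
wrist_force: [0.4, 0.7, 0.6]
opening: 0.0852
grasp_force: 0.0
[-12.7, 31.4, 0.8] [0.0059, -0.0012, 0.0494]
[-11.1, 32.0, 0.6] 0
[-11.1, 32.0, 0.6] 0
[-11.1, 32.0, 0.6] 0
[-11.1, 32.0, 0.6] 0
[-11.1, 32.0, 0.6] 0
```

View pics/p3.png

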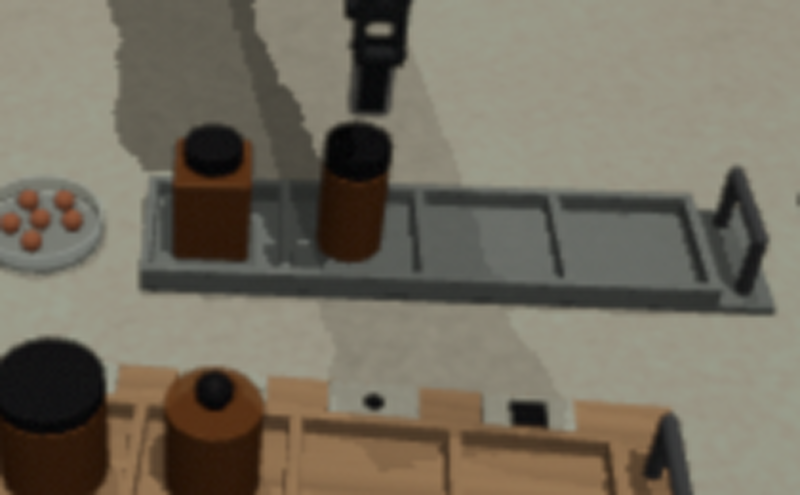

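Slim stands upright and centred in bay 2 (crop px (353,200)). Next: stopper.

```bash
python3 -m crank '[{"gripper":85,"travel":[-6,16,0],"twist":[0.003,0,0.025]},{"gripper":85,"travel":[-12,32,0],"twist":[0.003,0,0.025]},{"gripper":85,"travel":[-13,36,0],"twist":[0,0,0]},{"gripper":85,"travel":[-13,36,0],"twist":[0,0,0]},{"gripper":85,"travel":[-11,34,0],"twist":[0,0,0]},{"gripper":85,"travel":[-9,24,0],"twist":[0,0,0]},{"gripper":85,"travel":[-5,14,0],"twist":[0,0,0]},{"gripper":85,"travel":[0,0,0],"twist":[0,0,0]},{"gripper":85,"travel":[0,0,0],"twist":[0,0,0]}]'; python3 -c "
from h import *
plan([.6437,.0057,.034],87.4,1,1)"
```

```text
time: 18.08
ee_pos: [0.6419, 0.0048, 0.1191]
tcp_rot: [-179.6, 0.0, 87.4]
wrist_force: [-0.2, 0.2, -0.3]
opening: 0.0851
grasp_force: 0.0
[1.0, 2.4, 85.1] [-0.0072, 0.0001, -0.0006]
```

```bash
python3 -m crank '[{"gripper":85,"travel":[1,2,20],"twist":[0,0,0]},{"gripper":85,"travel":[0,0,25],"twist":[0,0,0]},{"gripper":85,"travel":[0,0,25],"twist":[0,0,0]},{"gripper":85,"travel":[0,0,16],"twist":[0,0,0]},{"gripper":85,"travel":[0,0,0],"twist":[0,0,0]},{"gripper":68,"travel":[0,0,0],"twist":[0,0,0]},{"gripper":54,"travel":[0,0,0],"twist":[0,0,0]},{"gripper":45,"travel":[0,0,0],"twist":[0,0,0]},{"gripper":40,"travel":[0,0,0],"twist":[0,0,0]},{"gripper":40,"travel":[0,0,0],"twist":[0,0,0]},{"gripper":40,"travel":[0,0,0],"twist":[0,0,0]},{"gripper":40,"travel":[0,0,0],"twist":[0,0,0]}]' 50
```

```text
time: 19.58
ee_pos: [0.6446, 0.0055, 0.035]
tcp_rot: [-179.8, -0.0, 87.4]
wrist_force: [-1.4, -0.1, 6.6]
opening: 0.0489
grasp_force: 52.2
```

```bash
python3 -m crank '[{"gripper":40,"travel":[0,0,-10],"twist":[0,0,0]},{"gripper":40,"travel":[0,0,-25],"twist":[0,0,0]},{"gripper":40,"travel":[0,0,-30],"twist":[0,0,0]},{"gripper":40,"travel":[0,0,-25],"twist":[0,0,0]},{"gripper":40,"travel":[0,0,-10],"twist":[0,0,0]},{"gripper":40,"travel":[0,0,0],"twist":[0,0,0]}]'; python3 -c "
from h import *
plan([.4536,.1627,.137],90.2,8,1)"
```

```text
time: 20.32
ee_pos: [0.645, 0.0054, 0.1338]
tcp_rot: [-179.7, 0.0, 87.4]
wrist_force: [-0.6, -0.4, -4.4]
opening: 0.0487
grasp_force: 52.4
[18.5, -24.8, -0.3] [-0.0053, 0.0, -0.0495]
[19.7, -23.9, -0.4] 0
[19.7, -23.9, -0.4] 0
[19.7, -23.9, -0.4] 0
[19.7, -23.9, -0.4] 0
[19.7, -23.9, -0.4] 0
[19.7, -23.9, -0.4] 0
[19.7, -23.9, -0.4] 0
```

```bash
python3 -m crank '[{"gripper":40,"travel":[8,-11,0],"twist":[-0.003,0,-0.025]},{"gripper":40,"travel":[18,-24,0],"twist":[-0.003,0,-0.025]},{"gripper":40,"travel":[26,-31,0],"twist":[0,0,0]},{"gripper":40,"travel":[26,-31,0],"twist":[0,0,0]},{"gripper":40,"travel":[26,-31,0],"twist":[0,0,0]},{"gripper":40,"travel":[24,-29,0],"twist":[0,0,0]},{"gripper":40,"travel":[18,-22,0],"twist":[0,0,0]},{"gripper":40,"travel":[10,-12,0],"twist":[0,0,0]},{"gripper":40,"travel":[0,0,0],"twist":[0,0,0]},{"gripper":40,"travel":[0,0,0],"twist":[0,0,0]}]'; python3 -c "
from h import *
plan([.4536,.1627,.035],90.2,1,1)"
```

```text
time: 21.58
ee_pos: [0.4543, 0.1615, 0.1335]
tcp_rot: [180.0, 0.0, 90.2]
wrist_force: [0.2, -0.0, -2.4]
opening: 0.0485
grasp_force: 52.6
[1.2, -0.7, 98.5] [0.0001, 0.0003, 0.0005]
```

```bash
python3 -m crank '[{"gripper":40,"travel":[1.2,-0.7,15],"twist":[0,0,0]},{"gripper":40,"travel":[0,0,25],"twist":[0,0,0]},{"gripper":40,"travel":[0,0,25],"twist":[0,0,0]},{"gripper":40,"travel":[0,0,15],"twist":[0,0,0]},{"gripper":40,"travel":[0,0,9],"twist":[0,0,0]},{"gripper":40,"travel":[0,0,4],"twist":[0,0,0]},{"gripper":40,"travel":[0,0,2],"twist":[0,0,0]},{"gripper":40,"travel":[0,0,1],"twist":[0,0,0]},{"gripper":40,"travel":[0,0,1],"twist":[0,0,0]},{"gripper":40,"travel":[0,0,0],"twist":[0,0,0]},{"gripper":40,"travel":[0,0,0],"twist":[0,0,0]}]'
```

```text
time: 22.95
ee_pos: [0.4533, 0.163, 0.0368]
tcp_rot: [180.0, -0.0, 90.2]
wrist_force: [0.5, -0.2, -2.7]
opening: 0.0482
grasp_force: 52.6
```

```bash
python3 -m crank '[{"gripper":40,"travel":[0,0,0.8],"twist":[0,0,0]},{"gripper":40,"travel":[0,0,0.5],"twist":[0,0,0]},{"gripper":40,"travel":[0,0,0.5],"twist":[0,0,0]},{"gripper":40,"travel":[0,0,0],"twist":[0,0,0]},{"gripper":40,"travel":[0,0,0],"twist":[0,0,0]}]'
```

```text
time: 23.58
ee_pos: [0.4533, 0.163, 0.035]
tcp_rot: [180.0, -0.0, 90.2]
wrist_force: [-0.5, 0.2, -1.1]
opening: 0.0486
grasp_force: 52.7
```

Just touching; a hair more, then release.

```bash
python3 -m crank '[{"gripper":40,"travel":[0,0,0.5],"twist":[0,0,0]},{"gripper":40,"travel":[0,0,0],"twist":[0,0,0]},{"gripper":54,"travel":[0,0,0],"twist":[0,0,0]},{"gripper":62,"travel":[0,0,0],"twist":[0,0,0]},{"gripper":74,"travel":[0,0,0],"twist":[0,0,0]},{"gripper":85,"travel":[0,0,0],"twist":[0,0,0]},{"gripper":85,"travel":[0,0,-15],"twist":[0,0,0]},{"gripper":85,"travel":[0,0,-30],"twist":[0,0,0]},{"gripper":85,"travel":[0,0,-40],"twist":[0,0,0]},{"gripper":85,"travel":[0,0,0],"twist":[0,0,0]}]'; python3 -c "
from h import *
plan([.6398,-.0762,.121],87.4,8,1)
s=bot.camera('scene')[:,:,::-1]
cv2.imwrite('pics/p4.png',cv2.resize(s[130:260,230:440],(800,495),interpolation=cv2.INTER_CUBIC))"
```

```text
time: 24.82
ee_pos: [0.455, 0.1636, 0.1236]
tcp_rot: [179.7, -0.1, 90.2]
wrist_force: [0.4, -0.4, 0.6]
opening: 0.0852
grasp_force: 0.0
[-30.1, 23.0, 0.4] [0.0057, -0.0022, 0.0494]
[-28.9, 24.4, 0.3] 0
[-28.9, 24.4, 0.3] 0
[-28.9, 24.4, 0.3] 0
[-28.9, 24.4, 0.3] 0
[-28.9, 24.4, 0.3] 0
[-28.9, 24.4, 0.3] 0
[-28.9, 24.4, 0.3] 0
```

View pics/p4.png

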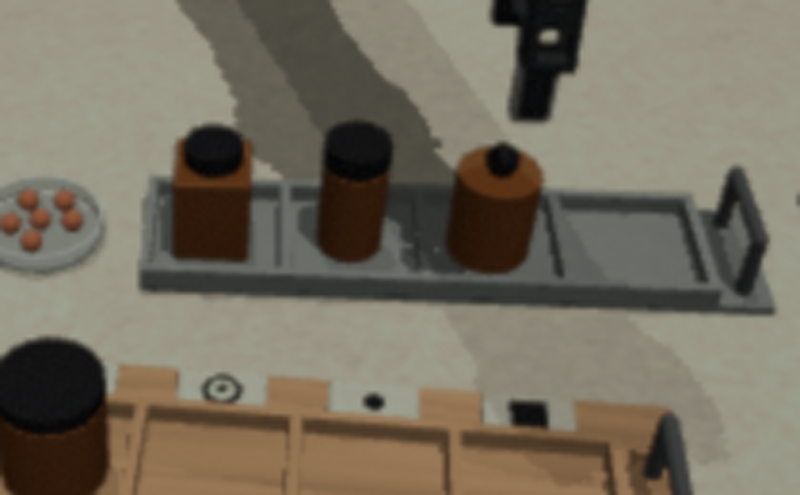

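Three jars stand upright in the right bays (stopper at crop px (495,210)). Last: wide.

```bash
python3 -m crank '[{"gripper":85,"travel":[-15,11,0],"twist":[0.003,0,0.025]},{"gripper":85,"travel":[-30,23,0],"twist":[0.003,0,0.025]},{"gripper":85,"travel":[-36,31,0],"twist":[0,0,0]},{"gripper":85,"travel":[-36,31,0],"twist":[0,0,0]},{"gripper":85,"travel":[-36,31,0],"twist":[0,0,0]},{"gripper":85,"travel":[-36,31,0],"twist":[0,0,0]},{"gripper":85,"travel":[-27,23,0],"twist":[0,0,0]},{"gripper":85,"travel":[-16,13,0],"twist":[0,0,0]},{"gripper":85,"travel":[0,0,0],"twist":[0,0,0]},{"gripper":85,"travel":[0,0,0],"twist":[0,0,0]}]'; python3 -c "
from h import *
plan([.6393,-.0762,.034],87.4,1,1)"
```

```text
time: 26.12
ee_pos: [0.6373, -0.0767, 0.1176]
tcp_rot: [-179.6, -0.0, 87.3]
wrist_force: [0.6, 0.2, -0.3]
opening: 0.0853
grasp_force: 0.0
[0.6, 2.6, 83.6] [-0.0075, -0.0001, -0.0012]
```

```bash
python3 -m crank '[{"gripper":85,"travel":[0.6,2,20],"twist":[0,0,0]},{"gripper":85,"travel":[0,0,25],"twist":[0,0,0]},{"gripper":85,"travel":[0,0,20],"twist":[0,0,0]},{"gripper":85,"travel":[0,0,18],"twist":[0,0,0]},{"gripper":85,"travel":[0,0,0],"twist":[0,0,0]},{"gripper":70,"travel":[0,0,0],"twist":[0,0,0]},{"gripper":62,"travel":[0,0,0],"twist":[0,0,0]},{"gripper":54,"travel":[0,0,0],"twist":[0,0,0]},{"gripper":48,"travel":[0,0,0],"twist":[0,0,0]},{"gripper":48,"travel":[0,0,0],"twist":[0,0,0]},{"gripper":48,"travel":[0,0,0],"twist":[0,0,0]},{"gripper":48,"travel":[0,0,0],"twist":[0,0,0]}]' 50
```

```text
time: 27.62
ee_pos: [0.6399, -0.0762, 0.0368]
tcp_rot: [-179.7, 0.0, 87.4]
wrist_force: [-2.4, -0.1, 6.3]
opening: 0.0569
grasp_force: 54.0
```

```bash
python3 -m crank '[{"gripper":48,"travel":[0,0,-10],"twist":[0,0,0]},{"gripper":48,"travel":[0,0,-25],"twist":[0,0,0]},{"gripper":48,"travel":[0,0,-30],"twist":[0,0,0]},{"gripper":48,"travel":[0,0,-25],"twist":[0,0,0]},{"gripper":48,"travel":[0,0,-20],"twist":[0,0,0]},{"gripper":48,"travel":[0,0,0],"twist":[0,0,0]}]'; python3 -c "
from h import *
plan([.4533,.2447,.145],90.2,12,2)"
```

```text
time: 28.38
ee_pos: [0.641, -0.0762, 0.1473]
tcp_rot: [-179.8, 0.0, 87.4]
wrist_force: [-0.5, -0.8, -2.7]
opening: 0.0571
grasp_force: 54.0
[26.0, -16.9, 0.2] [-0.0015, 0.0001, -0.0247]
[26.4, -16.2, 0.2] [-0.0015, 0.0001, -0.0247]
[26.8, -15.5, 0.2] 0
[26.8, -15.5, 0.2] 0
[26.8, -15.5, 0.2] 0
[26.8, -15.5, 0.2] 0
[26.8, -15.5, 0.2] 0
[26.8, -15.5, 0.2] 0
[26.8, -15.5, 0.2] 0
[26.8, -15.5, 0.2] 0
[26.8, -15.5, 0.2] 0
[26.8, -15.5, 0.2] 0
```

```bash
python3 -m crank '[{"gripper":48,"travel":[14,-9,0],"twist":[-0.0015,0,-0.025]},{"gripper":48,"travel":[26,-17,0],"twist":[-0.0015,0,-0.025]},{"gripper":48,"travel":[34,-20,0],"twist":[0,0,0]},{"gripper":48,"travel":[34,-20,0],"twist":[0,0,0]},{"gripper":48,"travel":[34,-20,0],"twist":[0,0,0]},{"gripper":48,"travel":[34,-20,0],"twist":[0,0,0]},{"gripper":48,"travel":[34,-20,0],"twist":[0,0,0]},{"gripper":48,"travel":[34,-20,0],"twist":[0,0,0]},{"gripper":48,"travel":[30,-18,0],"twist":[0,0,0]},{"gripper":48,"travel":[26,-14,0],"twist":[0,0,0]},{"gripper":48,"travel":[16,-8,0],"twist":[0,0,0]},{"gripper":48,"travel":[4,-2,0],"twist":[0,0,0]}]'; python3 -m crank '[{"gripper":48,"travel":[0,0,0],"twist":[0,0,0]},{"gripper":48,"travel":[0,0,0],"twist":[0,0,0]}]'; python3 -c "
from h import *
plan([.4533,.2447,.0368],90.2,1,1)"
```

```text
time: 29.88
ee_pos: [0.4514, 0.2446, 0.1455]
tcp_rot: [-179.8, 0.0, 90.3]
wrist_force: [-0.5, 0.4, -2.5]
opening: 0.0569
grasp_force: 54.2
time: 30.12
ee_pos: [0.4526, 0.2434, 0.1459]
tcp_rot: [-179.8, 0.0, 90.2]
wrist_force: [0.5, 0.1, -3.6]
opening: 0.0569
grasp_force: 54.2
[1.4, 1.1, 109.1] [-0.0031, 0.0002, -0.0003]
```

```bash
python3 -m crank '[{"gripper":48,"travel":[1.4,0.8,15],"twist":[-0.003,0,0]},{"gripper":48,"travel":[0,0,25],"twist":[0,0,0]},{"gripper":48,"travel":[0,0,25],"twist":[0,0,0]},{"gripper":48,"travel":[0,0,15],"twist":[0,0,0]},{"gripper":48,"travel":[0,0,0],"twist":[0,0,0]},{"gripper":48,"travel":[0,0,0],"twist":[0,0,0]}]'; python3 -c "
from h import *
s=bot.camera('scene')[:,:,::-1]
cv2.imwrite('pics/p5.png',cv2.resize(s[130:260,230:440],(800,495),interpolation=cv2.INTER_CUBIC))"
```

```text
time: 30.88
ee_pos: [0.4534, 0.2456, 0.0669]
tcp_rot: [179.9, -0.0, 90.2]
wrist_force: [0.5, 0.1, -1.7]
opening: 0.0568
grasp_force: 54.1
```

View pics/p5.png

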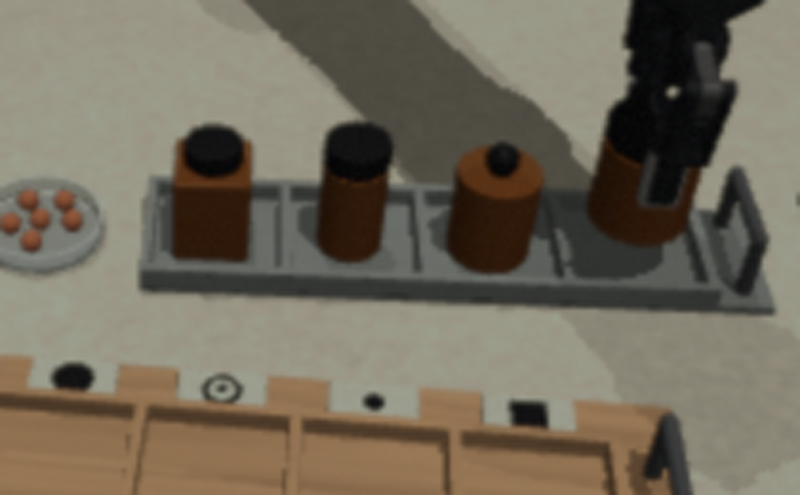

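Wide jar hangs centred above the bay by the handle (foot around (640,235)). Lower it.

```bash
python3 -m crank '[{"gripper":48,"travel":[-0.8,0,10],"twist":[0,0,0]},{"gripper":48,"travel":[0,0,9],"twist":[0,0,0]},{"gripper":48,"travel":[0,0,5],"twist":[0,0,0]},{"gripper":48,"travel":[0,0,2],"twist":[0,0,0]},{"gripper":48,"travel":[0,0,1],"twist":[0,0,0]},{"gripper":48,"travel":[0,0,1],"twist":[0,0,0]},{"gripper":48,"travel":[0,0,0],"twist":[0,0,0]},{"gripper":48,"travel":[0,0,0],"twist":[0,0,0]}]'
```

```text
time: 31.92
ee_pos: [0.453, 0.2447, 0.0382]
tcp_rot: [180.0, -0.0, 90.2]
wrist_force: [1.3, 0.2, -2.3]
opening: 0.0571
grasp_force: 54.2
```

```bash
python3 -m crank '[{"gripper":48,"travel":[0,0,0.6],"twist":[0,0,0]},{"gripper":48,"travel":[0,0,0.5],"twist":[0,0,0]},{"gripper":48,"travel":[0,0,0.5],"twist":[0,0,0]},{"gripper":48,"travel":[0,0,0],"twist":[0,0,0]},{"gripper":48,"travel":[0,0,0],"twist":[0,0,0]}]'
```

```text
time: 32.55
ee_pos: [0.453, 0.2447, 0.0368]
tcp_rot: [180.0, -0.0, 90.2]
wrist_force: [-2.7, -0.4, 2.3]
opening: 0.057
grasp_force: 54.6
```

```bash
python3 -m crank '[{"gripper":62,"travel":[0,0,0],"twist":[0,0,0]},{"gripper":68,"travel":[0,0,0],"twist":[0,0,0]},{"gripper":76,"travel":[0,0,0],"twist":[0,0,0]},{"gripper":85,"travel":[0,0,0],"twist":[0,0,0]},{"gripper":85,"travel":[0,0,0],"twist":[0,0,0]},{"gripper":85,"travel":[0,0,-15],"twist":[0,0,0]},{"gripper":85,"travel":[0,0,-30],"twist":[0,0,0]},{"gripper":85,"travel":[0,0,-40],"twist":[0,0,0]},{"gripper":85,"travel":[0,0,-30],"twist":[0,0,0]},{"gripper":85,"travel":[0,0,0],"twist":[0,0,0]},{"gripper":85,"travel":[0,0,0],"twist":[0,0,0]}]'; python3 -c "
from h import *
s=bot.camera('scene')[:,:,::-1]
cv2.imwrite('pics/p6.png',cv2.resize(s[130:260,230:440],(800,495),interpolation=cv2.INTER_CUBIC))"
```

```text
time: 33.92
ee_pos: [0.4528, 0.2446, 0.1514]
tcp_rot: [-180.0, 0.0, 90.2]
wrist_force: [-0.2, 0.1, -0.6]
opening: 0.0849
grasp_force: 0.0
```

View pics/p6.png

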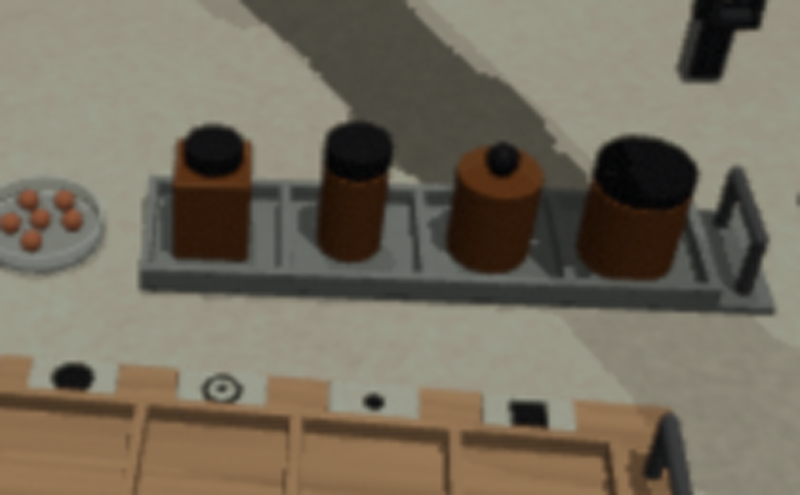

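All four stand upright in their bays, square at (212,195), slim (353,195), stopper (495,205) and wide (638,210) next to the handle; the gripper is clear.

```bash
python3 -c "
from workcell import bot
print(bot.job_done())"
```

```text
the job is handed in; nothing more can be done
None
```

All four jars stand upright in the metal rack in reverse order: wide next to the handle, then stopper, slim and square. The job was handed in at about 34 s with the gripper clear; no verdict came back.

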